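# Release the stopcock through the guard window

### The job

The brass stopcock and the amber vial each wait behind a gate in their own lane of the steel chute. With shut fingers, reach down through the window of the yellow guard on the stopcock's side without touching the guard, press the red lever fully down so that the stopcock rolls into the white kidney dish, then let the lever spring back and draw the hand out clear. Press only that lever, never touch the stopcock or the vial themselves, keep the vial waiting in its lane, and pick up or disturb nothing else.

Things in the scene. Friction and masses are not known exactly. Their poses are not given: they have to be found in the camera images.
- chute: Two-lane steel chute, fixed. Origin on the worktop below the middle of the gates; x points up the slope (away from the robot), y to the left lane, z up. Left lane: y 3 to 55 mm; right lane: y -3 to -55. Floor slopes 22 degrees: 95 mm high at the gates, 51 at the lower lip (x -110), 200 at the top (x 260); lane walls 18 mm. Beside each lane, at x 0, y +130 (left) or -130 (right), a guarded lever.
- stopcock: Turned brass stopcock, a waisted roller 22 mm in diameter and 44 mm long, about 90 g, lying across one lane against its gate (which lane varies). Origin at its centre, y along its axis. It rolls down by itself once its gate is fully down.
- vial: Amber glass vial with white cap, 22 mm in diameter, 44 mm long, about 30 g, lying across the other lane against its gate. Origin at its centre, y along its axis.
- dish: White enamel kidney dish with a blue rim, 220 x 103 mm and 38 mm tall, loose, 0.4 kg, under the chute's lower lip, hollow side to the chute. Origin at the underside, 33 mm from the middle of its hollow rim and 57 mm from the middle of its bulging rim; x and y within 3 degrees of the chute's.
- lever_left (a joint): Hinge value of the left lever, rad: 0 at rest (gate up), 0.17 pressed to its stop. The arm pivots at its outer end (chute y 200 mm out), runs under the lane and carries the blue gate plate; the gate is below the lane floor from about 0.12 on. A spring returns it: about 1.5 N down on the pad starts it, about 5 N holds it at the stop.
- lever_right (a joint): Hinge value of the right lever, rad: 0 at rest (gate up), 0.17 pressed to its stop. The arm pivots at its outer end (chute y 200 mm out), runs under the lane and carries the blue gate plate; the gate is below the lane floor from about 0.12 on. A spring returns it: about 1.5 N down on the pad starts it, about 5 N holds it at the stop.
- pad_left (a point): Centre of the top face of the left lever's red pad, 34 x 34 mm, 110 mm above the worktop at rest and about 12 mm lower when fully pressed. It lies centred under the guard window, 26 mm below the guard's top face, and works the left lane's gate.
- pad_right (a point): Centre of the top face of the right lever's red pad, 34 x 34 mm, 110 mm above the worktop at rest and about 12 mm lower when fully pressed. It lies centred under the guard window, 26 mm below the guard's top face, and works the right lane's gate.
- guard_left: Left guard: yellow painted steel hood, fixed to the chute stand, 120 mm (chute x) by 112 mm (chute y), top face 136 mm above the worktop, with an open window 80 x 80 mm in the middle of its 4 mm top plate. Origin on the worktop, straight below the window's centre; axes as the chute's.
- guard_right: Right guard: yellow painted steel hood, fixed to the chute stand, 120 mm (chute x) by 112 mm (chute y), top face 136 mm above the worktop, with an open window 80 x 80 mm in the middle of its 4 mm top plate. Origin on the worktop, straight below the window's centre; axes as the chute's.
- dial_a: Cream aluminium dial face, disc 90 mm across, 4 mm thick, lying loose on the worktop left of the chute. Origin at the underside's centre.
- dial_b: Second cream dial face, same as the first, also left of the chute.
- pump: Red plastic hand pump bulb with metal neck, 98 x 47 mm, 47 mm tall, lying loose right of the chute. Origin under the bulb's middle, x along the neck.
- screwdriver: Screwdriver 150 mm long, lying loose right of the chute, handle to its -x.
- gauge: Round black pressure gauge, 66 mm across, 31 mm tall, with a brass stub to its x, lying loose right of the chute. Origin at the underside's centre.
Mind the look-alikes: they are no part of the job. Several things look just like the dish: the one meant starts farthest to the robot's left.

How it is judged:
On the way:
1. the lever on the stopcock's side is pressed down by the fingers, sinking its gate ((((y of stopcock in the frame of chute above 0 m and value of joint lever_left above 0.12 rad) and contact force between lever_left and the fingers above 0.3 N) or ((y of stopcock in the frame of chute below 0 m and value of joint lever_right above 0.12 rad) and contact force between lever_right and the fingers above 0.3 N))), for 0.1 s.
At the end, for the whole second after the job is handed in: The stopcock lies still inside the kidney dish (carried by it, centre less than 32 mm above its underside), the vial is within 10 mm of where it waited, both levers have sprung back (below 0.03 rad), the dish is within 30 mm and the other loose things within 20 mm of their places (x of stopcock in the frame of dish between -0.06 and 0.05 m and y of stopcock in the frame of dish between -0.11 and 0.11 m and z of stopcock in the frame of dish below 0.032 m and contact force between stopcock and dish above 0.05 N and linear speed of stopcock below 0.03 m/s and distance of vial from where it was at the start of the episode below 0.01 m and value of joint each of lever_left, lever_right below 0.03 rad and distance of dish from where it was at the start of the episode below 0.03 m and distance of each of dial_a, dial_b, pump, screwdriver, gauge from where it was at the start of the episode below 0.02 m); the robot touches nothing.
It fails at once if a guard is touched ((contact force between guard_left and the fingers above 0.3 N or contact force between guard_left and the arm above 0.3 N) or (contact force between guard_right and the fingers above 0.3 N or contact force between guard_right and the arm above 0.3 N)).
It fails at once if the vial's lever is pressed or the vial leaves its gate ((y of vial in the frame of chute above 0 m and value of joint lever_left above 0.05 rad) or (y of vial in the frame of chute below 0 m and value of joint lever_right above 0.05 rad) or distance of vial from where it was at the start of the episode above 0.015 m).
It fails at once if the stopcock or the vial is touched by the robot ((contact force between stopcock and the fingers above 0.2 N or contact force between stopcock and the arm above 0.2 N) or (contact force between vial and the fingers above 0.2 N or contact force between vial and the arm above 0.2 N)).
It fails at once if the dish is pushed away or lifted (distance of dish from where it was at the start of the episode above 0.03 m).
It fails at once if another loose thing is moved (distance of any of dial_a, dial_b, pump, screwdriver, gauge from where it was at the start of the episode above 0.02 m).
It also fails if it takes over 35 s, if anything falls off the work surface, if the arm or the gripper's body presses on something with over 40 N, if the wrist force passes 120 N, or if a joint passes its speed limit or range.

### The arm

A 7-joint arm with a two-finger parallel gripper is mounted at the origin on the work surface. World frame = base frame: x ahead of the robot, y to its left, z up, the work surface at z = 0. Lengths are in m, angles in rad, forces in N, time in s.
With the tool pointing down it reaches from about 0.4 to 0.85 m from the base axis. Payload 10.4 kg.
Tool frame: the origin (TCP) lies at the very end of the fingers, on their centre line; the grasp point (between the pads) lies 19 mm behind it; z points along the fingers, y is the line along which they close (so a half turn about z gives the same grasp; the last joint's range is limited). The gripper opens to 85 mm and grips with 20 to 120 N. Pads are 22 mm wide; open, the fingers measure 114 mm over their backs; the gripper's body (76 mm by 85 mm) begins 54 mm behind the grasp point. The pads swing forward as they close: fully open they stand 13 mm farther back than shut.
Start: joints at [1.257, 0.332, -0.065, 1.46, 0.022, 1.35, -0.088], TCP at [0.179, -0.599, 0.231] pointing down, gripper open.
Joint ranges: [-2.6, 2.6], [-0.5, 2.12], [-1.47, 1.34], [0.16, 2.42], [-1.27, 4.41], [0.06, 2.06], [-2.6, 2.6]. Speed limits (rad/s): [2.22, 2.22, 2.79, 2.79, 3.14, 3.14, 3.14].

### API

Orientations are given as a unit quaternion [x, y, z, w].
In Python, from workcell import * gives the robot as it stands.
- The arm moves only by the tool step_arm, never from a script. Its argument "commands" is one flat list of numbers, 7 for each row, row after row: the finger opening in mm, from 0 to 85.4, then the shift along the world's x, y, z as a fraction of full scale, then the turn, a rotation vector about the world's x, y, z as a fraction of full scale. A call has exactly 10 rows; each row is the pose to reach, as a shift and turn from the pose commanded when the call began, turning the shorter way round; what a row does not reach only later rows make up. Full scale, the value 1, is 0.6 m for a shift and pi rad for a turn. A row lasts 1/8 s, in which the tool goes at most 62.5 mm and 10.7 degrees, less where a joint would pass 70% of its speed; a pose out of reach is approached as far as the arm can. A call with a number of a shift or a turn outside -1 to 1 is refused whole. A call with a gripper value outside its range is refused whole. The fingers move at their own pace and stop on an object; "squeeze" is the grip in N (left out, the last holds). Time passes only in rows, so rows that repeat a pose let the fingers close, or fill a call up. It gives the time, the measured TCP pose, the force, the opening and the grip force at its end, in the units of the state.
- get_obs(): the state, without advancing time (a new reading comes with each control period).
- camera(name): name is "scene" or "top" or "wrist"; returns the picture (384x512x3 uint8, red, green, blue); there is no depth.
- camera_params(name): a dict with "mtx" (3x3 intrinsics, pixels), "extrinsics" (4x4, takes a point from world to camera coordinates); the wrist camera has in their place "tool_from_camera" (4x4, takes a point from camera to tool coordinates, whose origin is the TCP and whose axes are the flange's). Camera axes: x right, y down, z forward; pixel columns grow to the right and rows downward; lengths in m; the calibration is good to about 2 mm. A picture is of the moment at which its call begins: read the wrist's pose just before it. camera_params takes no time and is no camera call.
- hand_in(): hands the job in; it is judged then, once.
The state is a dict: "clock": time; "joint_pos": joint angles; "joint_velocities": joint speeds; "tau": joint torques, N m; "position": TCP position; "ee_rot": TCP orientation; "ft_force": force on the tool from outside, world axes, zero at the start; "torque": the same for the moment, N m; "grip_width": opening from 0.0 (shut) to 1.0 (fully open); "grasp_force": force on a finger pad.
Only numpy, scipy, OpenCV 4.12 (cv2) and the standard library are available. Lean on these libraries where they do the work, as an engineer would, in place of code of your own. Each camera call takes 0.05 s, during which the arm holds its last target. There are 200 camera calls.

## Working session

There is one attempt and no reset: what is moved stays moved. The work goes in short steps, Python scripts to look and compute and a tool call to move; the robot and the scene stay as the last step left them, time stands still between calls to the robot, and variables do not carry over. Pictures are saved under pics/ and viewed, at most 10 in all, crops included, and the job is handed in when it is done.

Besides the shell and the picture viewer there is one more tool, called as name(argument=value, ...) on one line, values as JSON. step_arm: Moves the arm, as the interface text tells. Its arguments: {"type":"object","properties":{"commands":{"type":"array","items":{"type":"number"}},"squeeze":{"type":"number"}},"required":["commands"]}

```bash
mkdir -p pics
python3 - <<'E'
from workcell import *
import cv2,numpy as np
o=get_obs();print(o['clock'],o['position'],o['ee_rot'])
a=[]
for n in('scene','top'):
    im=camera(n);cv2.imwrite(f'pics/{n}.png',im[:,:,::-1]);a.append(im)
    p=camera_params(n);print(n,np.round(p['mtx'],1).tolist(),np.round(p['extrinsics'],3).tolist())
cv2.imwrite('pics/both.png',cv2.resize(np.vstack(a)[:,:,::-1],None,fx=.78,fy=.78))
E
```

```text
0.0 [ 0.17908898 -0.59838551  0.23050287] [ 9.89444717e-01  1.44909011e-01 -1.37463669e-04 -7.15627245e-04]
scene [[406.5, 0.0, 254.3], [0.0, 406.5, 192.0], [0.0, 0.0, 1.0]] [[0.378, 0.926, 0.012, -0.2], [0.68, -0.269, -0.682, -0.256], [-0.628, 0.266, -0.731, 1.644], [0.0, 0.0, 0.0, 1.0]]
top [[417.7, 0.0, 251.9], [0.0, 417.7, 192.0], [0.0, 0.0, 1.0]] [[0.011, -1.0, -0.008, 0.021], [-0.991, -0.01, -0.136, 0.486], [0.136, 0.009, -0.991, 1.445], [0.0, 0.0, 0.0, 1.0]]
```

View pics/top.png

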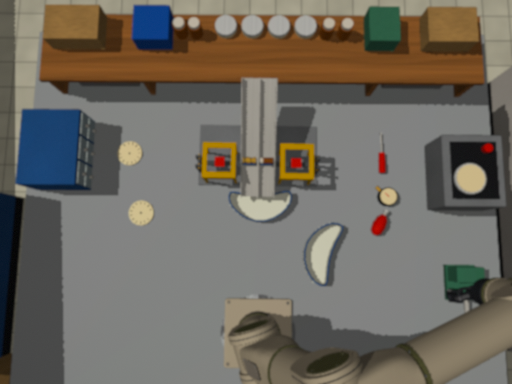

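View pics/scene.png

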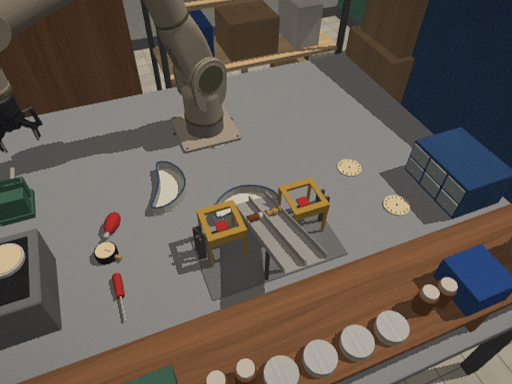

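The top view shows the chute at column 260, with a guard and red pad on each side: left pad (220,161), right pad (296,163). Two things look like the dish, at (262,205) and (325,253). The one at (262,205) fits because it is farthest left and sits under the chute lip. Next I'll enlarge the gates to tell the stopcock from the vial, and measure the guards and pads.

```bash
cat > h.py <<'E'
import cv2,numpy as np
from workcell import *
def ray(n,uv,z):
    p=camera_params(n);E=np.array(p['extrinsics']);K=np.array(p['mtx'])
    c=-E[:3,:3].T@E[:3,3];d=E[:3,:3].T@np.linalg.solve(K,[uv[0],uv[1],1.])
    return c+d*(z-c[2])/d[2]
def blobs(m,amin):
    n,l,s,c=cv2.connectedComponentsWithStats(m.astype(np.uint8))
    return [(s[i],c[i],(l==i)) for i in range(1,n) if s[i][4]>=amin]
E
python3 - <<'E'
from h import *
t=cv2.imread('pics/top.png');s=cv2.imread('pics/scene.png')
a=cv2.resize(t[130:225,190:330],None,fx=5,fy=5,interpolation=cv2.INTER_CUBIC)[:300]
b=cv2.resize(s[170:260,190:340],None,fx=4.6666,fy=4.6666,interpolation=cv2.INTER_CUBIC)[:300]
w=min(a.shape[1],b.shape[1]);cv2.imwrite('pics/crop.png',np.vstack([a[:,:w],b[:,:w]]))
for n,im in(('top',t),('scene',s)):
    h=cv2.cvtColor(im,cv2.COLOR_BGR2HSV)
    Y=(h[...,0]>18)&(h[...,0]<32)&(h[...,1]>170)&(h[...,2]>90)
    R=((h[...,0]<6)|(h[...,0]>174))&(h[...,1]>170)&(h[...,2]>90)
    for nm,m,z in(('Y',Y,.136),('R',R,.110)):
        for st,c,l in blobs(m,25):
            cs=[]
            k,_=cv2.findContours(l.astype(np.uint8),cv2.RETR_CCOMP,cv2.CHAIN_APPROX_NONE)
            for q in k:
                if len(q)>15: r=cv2.minAreaRect(q);cs.append((np.round(r[0],1).tolist(),np.round(r[1],1).tolist(),round(r[2]),ray(n,r[0],z).round(3).tolist()))
            print(n,nm,st.tolist(),c.round(1),ray(n,c,z).round(3),cs)
E
```

```text
top Y [201, 142, 36, 37, 646] [218.6 160.9] [0.575 0.136 0.136] [([218.3, 160.5], [34.8, 36.1], 2, [0.576, 0.138, 0.136]), ([218.5, 159.5], [27.0, 25.0], 0, [0.58, 0.137, 0.136])]
top Y [279, 143, 36, 38, 731] [296.6 161.3] [ 0.576 -0.123  0.136] [([296.5, 161.5], [37.0, 35.0], 90, [0.575, -0.122, 0.136]), ([296.5, 161.0], [25.0, 24.0], 0, [0.577, -0.122, 0.136])]
top Y [244, 158, 11, 4, 33] [249.1 159.9] [0.579 0.035 0.136] [([249.0, 159.5], [10.0, 3.0], 0, [0.581, 0.036, 0.136])]
top R [482, 143, 12, 10, 86] [487.5 147.5] [ 0.635 -0.772  0.11 ] [([487.8, 147.8], [9.2, 9.9], 45, [0.634, -0.772, 0.11])]
top R [379, 153, 6, 20, 113] [381.5 162.4] [ 0.58  -0.412  0.11 ] [([381.5, 162.5], [19.0, 5.0], 90, [0.58, -0.412, 0.11])]
top R [215, 157, 10, 10, 93] [219.4 161.5] [0.578 0.136 0.11 ] [([219.5, 161.5], [9.0, 9.0], 90, [0.578, 0.136, 0.11])]
top R [291, 158, 11, 10, 99] [295.7 162.5] [ 0.577 -0.122  0.11 ] [([296.0, 162.5], [9.0, 10.0], 90, [0.577, -0.123, 0.11])]
top R [372, 215, 15, 20, 198] [379.  224.8] [ 0.37  -0.397  0.11 ] [([379.2, 224.6], [11.6, 19.7], 27, [0.37, -0.398, 0.11])]
scene Y [220, 201, 13, 8, 28] [225.8 204.2] [ 0.528 -0.092  0.136] [([226.0, 204.4], [5.1, 13.0], 72, [0.529, -0.091, 0.136])]
scene Y [197, 207, 14, 11, 25] [201.4 210.6] [ 0.526 -0.165  0.136] [([202.3, 209.9], [5.4, 15.6], 50, [0.524, -0.162, 0.136])]
scene R [297, 197, 13, 10, 82] [302.6 201.3] [0.582 0.135 0.11 ] [([302.8, 201.3], [7.9, 10.8], 72, [0.581, 0.136, 0.11])]
scene R [104, 213, 16, 20, 232] [111.5 222.2] [ 0.45  -0.414  0.11 ] [([111.5, 221.9], [13.6, 19.9], 22, [0.449, -0.413, 0.11])]
scene R [215, 221, 14, 11, 99] [221.3 225.5] [ 0.579 -0.124  0.11 ] [([221.3, 225.4], [9.2, 11.1], 72, [0.578, -0.124, 0.11])]
scene R [112, 274, 12, 23, 184] [117.6 284.5] [ 0.662 -0.431  0.11 ] [([117.6, 284.7], [22.4, 8.4], 79, [0.662, -0.431, 0.11])]
```

View pics/crop.png

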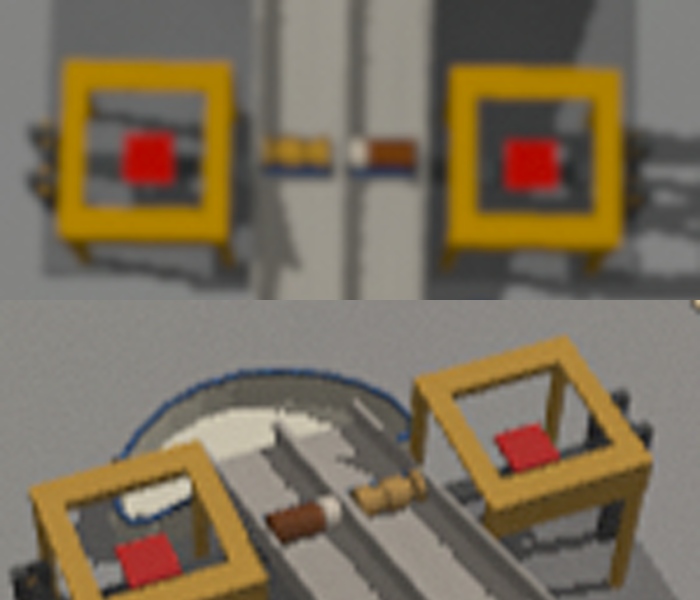

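The crop settles it. The brass stopcock, waisted, is in the left lane at crop (297,152). The vial, brown with a white cap, is in the right lane at (383,153). The lever to press is therefore the left one, with its pad at about (0.579, 0.136) and the axes aligned with the world. I'll shut the fingers, lift and move over.

step_arm(commands=[0,0,0,0.08,0,0,-0.02,0,0.05,0.05,0.14,0,0,-0.05,0,0.1,0.11,0.167,0,0,-0.093,0,0.16,0.18,0.167,0,0,-0.093,0,0.22,0.25,0.167,0,0,-0.093,0,0.28,0.32,0.167,0,0,-0.093,0,0.34,0.38,0.167,0,0,-0.093,0,0.4,0.44,0.167,0,0,-0.093,0,0.45,0.5,0.167,0,0,-0.093,0,0.45,0.5,0.167,0,0,-0.093], squeeze=20)

```text
clock: 1.35
position: [0.4516, -0.2949, 0.3312]
ee_rot: [1.0, 0.003, 0.0, -0.001]
ft_force: [-0.9, 0.1, 0.2]
grip_width: -0.003
grasp_force: 0.0
```

step_arm(commands=[0,0.03,0.08,0,0,0,0,0,0.06,0.17,0,0,0,0,0,0.09,0.26,0,0,0,0,0,0.12,0.36,0,0,0,0,0,0.15,0.45,0,0,0,0,0,0.18,0.54,0,0,0,0,0,0.2,0.64,0,0,0,0,0,0.212,0.718,-0.03,0,0,0,0,0.212,0.718,-0.1,0,0,0,0,0.212,0.718,-0.135,0,0,0])

```text
clock: 2.6
position: [0.5757, 0.1314, 0.2478]
ee_rot: [1.0, -0.001, -0.002, 0.001]
ft_force: [-0.7, -0.5, 0.4]
grip_width: -0.004
grasp_force: 0.0
```

Run:
```python
from h import *
from scipy.spatial.transform import Rotation as Ro
o=get_obs();im=camera('wrist')[:,:,::-1].copy();p=camera_params('wrist')
T=np.array(p['tool_from_camera']);K=np.array(p['mtx']);R=Ro.from_quat(o['ee_rot']).as_matrix()
print(o['position'],o['ft_force'],T.round(3).tolist())
def cast(uv,z):
    c=o['position']+R@T[:3,3];d=R@T[:3,:3]@np.linalg.solve(K,[*uv,1.]);return (c+d*(z-c[2])/d[2]).round(4)
h=cv2.cvtColor(im,cv2.COLOR_BGR2HSV)
for nm,m,z in(('R',((h[...,0]<6)|(h[...,0]>174))&(h[...,1]>170)&(h[...,2]>60),.11),('Y',(h[...,0]>18)&(h[...,0]<32)&(h[...,1]>170)&(h[...,2]>60),.136)):
    for st,c,l in blobs(m,300):
        k,_=cv2.findContours(l.astype(np.uint8),cv2.RETR_CCOMP,cv2.CHAIN_APPROX_NONE)
        for q in k:
            if len(q)>60:
                r=cv2.minAreaRect(q);print(nm,st.tolist(),np.round(r[1]),round(r[2],1),[cast(b,z)[:2].tolist() for b in cv2.boxPoints(r)],cast(r[0],z))
cv2.imwrite('pics/w1.png',im)
```

```text
[0.57569191 0.13135482 0.24780143] [-0.71646167 -0.48628366  0.44018995] [[-0.0, -0.962, -0.273, 0.07], [1.0, -0.001, 0.002, 0.002], [-0.002, -0.273, 0.962, -0.142], [0.0, 0.0, 0.0, 1.0]]
R [229, 154, 37, 34, 1183] [33. 36.] 90.0 [[0.5971, 0.1509], [0.597, 0.1178], [0.5655, 0.1175], [0.5655, 0.1516]] [0.5815 0.1345 0.11  ]
Y [180, 106, 136, 136, 6801] [135. 135.] 90.0 [[0.6404, 0.1872], [0.6403, 0.0794], [0.522, 0.0729], [0.5223, 0.195]] [0.5849 0.1336 0.136 ]
Y [445, 108, 67, 135, 3446] [134.  66.] 90.0 [[0.6386, -0.025], [0.6385, -0.078], [0.5205, -0.1052], [0.5207, -0.0452]] [ 0.5832 -0.0626  0.136 ]
```

View pics/w1.png

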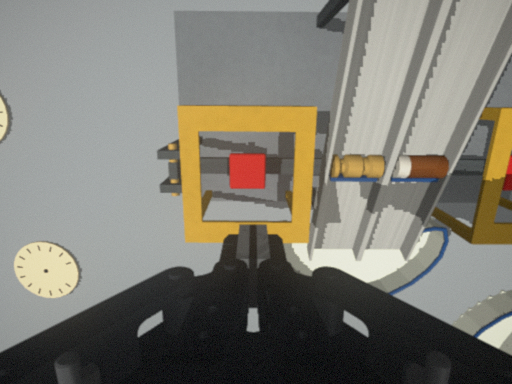

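The wrist view shows the left pad at (247,171), centred in the guard window, with the brass stopcock in the adjacent left lane at (358,166). I'll descend to just above the guard and check the settled pose.

step_arm(commands=[0,0.003,0,-0.03,0,0,0,0,0.003,0,-0.06,0,0,0,0,0.003,0,-0.09,0,0,0,0,0.003,0,-0.12,0,0,0,0,0.003,0,-0.14,0,0,0,0,0.003,0,-0.15,0,0,0,0,0.003,0,-0.15,0,0,0,0,0.003,0,-0.15,0,0,0,0,0.003,0,-0.15,0,0,0,0,0.003,0,-0.15,0,0,0])

```text
clock: 3.9
position: [0.5784, 0.1321, 0.1608]
ee_rot: [1.0, -0.001, 0.0, 0.0]
ft_force: [0.4, -0.2, -0.7]
grip_width: 0.002
grasp_force: 0.0
```

step_arm(commands=[0,0.004,0.004,-0.01,0,0,0,0,0.004,0.004,-0.03,0,0,0,0,0.004,0.004,-0.05,0,0,0,0,0.004,0.004,-0.07,0,0,0,0,0.004,0.004,-0.08,0,0,0,0,0.004,0.004,-0.088,0,0,0,0,0.004,0.004,-0.096,0,0,0,0,0.004,0.004,-0.102,0,0,0,0,0.004,0.004,-0.102,0,0,0,0,0.004,0.004,-0.102,0,0,0])

```text
clock: 5.15
position: [0.5807, 0.1344, 0.0997]
ee_rot: [1.0, -0.001, 0.0, 0.0]
ft_force: [-2.7, -1.4, 5.7]
grip_width: -0.002
grasp_force: 2.6
```

Run:
```python
from h import *
im=np.vstack([camera('wrist')[90:290],cv2.resize(camera('scene')[160:260,180:340],(512,320))])[:,:,::-1]
cv2.imwrite('pics/w2.png',im);o=get_obs();print(o['position'],o['ft_force'])
```

```text
[0.58068798 0.13440488 0.09971542] [-2.34933677 -1.56598057  5.06561293]
```

View pics/w2.png

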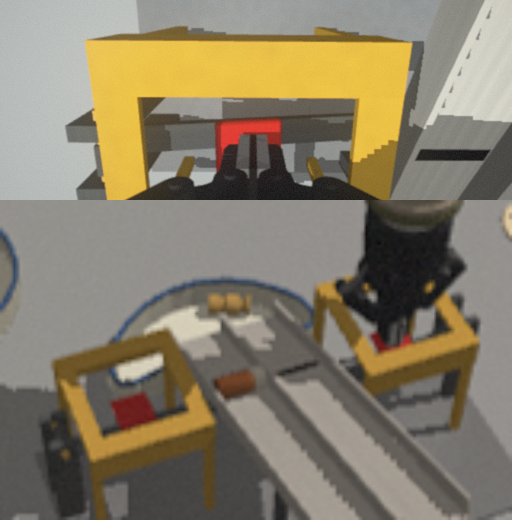

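The gate is sunk and the brass stopcock is already at the dish, at (228,302) in the scene crop. The vial is still waiting at (236,383). I'll withdraw straight up.

step_arm(commands=[0,0,0,0.01,0,0,0,0,0,0,0.03,0,0,0,0,0,0,0.06,0,0,0,0,0,0,0.1,0,0,0,0,0,0,0.15,0,0,0,0,0,0,0.2,0,0,0,0,0,0,0.25,0,0,0,0,0,0,0.3,0,0,0,0,0,0,0.3,0,0,0,0,0,0,0.3,0,0,0])

```text
clock: 6.5
position: [0.5804, 0.1344, 0.2794]
ee_rot: [1.0, -0.001, 0.0, 0.0]
ft_force: [0.5, -0.2, 0.1]
grip_width: 0.005
grasp_force: 0.0
```

Run:
```python
from h import *
a=camera('wrist');b=camera('scene')
cv2.imwrite('pics/w3.png',np.vstack([cv2.resize(a,(400,300)),cv2.resize(b[160:280,180:340],(400,300))])[:,:,::-1])
```

```text
(no output)
```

View pics/w3.png

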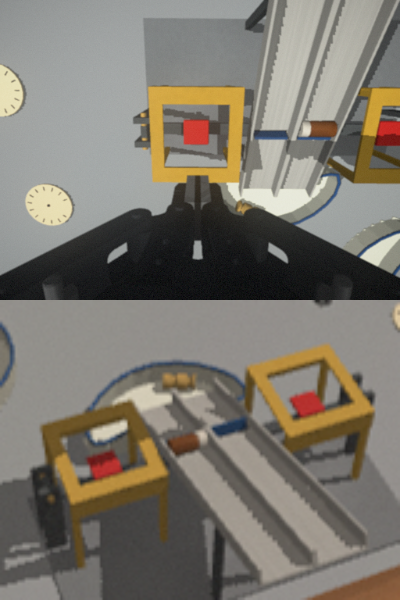

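The blue gate is back up, the vial is in place at (320,128), and the stopcock lies in the dish by its far rim. I'll wait one call so it settles, then check it's still before handing in.

step_arm(commands=[0,0,0,0.05,0,0,0,0,0,0,0.1,0,0,0,0,0,0,0.1,0,0,0,0,0,0,0.1,0,0,0,0,0,0,0.1,0,0,0,0,0,0,0.1,0,0,0,0,0,0,0.1,0,0,0,0,0,0,0.1,0,0,0,0,0,0,0.1,0,0,0,0,0,0,0.1,0,0,0])

```text
clock: 7.85
position: [0.5806, 0.1344, 0.3394]
ee_rot: [1.0, -0.001, 0.0, 0.0]
ft_force: [-0.4, -0.5, -0.4]
grip_width: 0.001
grasp_force: 0.0
```

Run:
```python
from h import *
for _ in range(4):
    b=camera('scene')[:,:,::-1].copy();h=cv2.cvtColor(b,cv2.COLOR_BGR2HSV)[190:222,215:285]
    m=(h[...,0]>10)&(h[...,0]<28)&(h[...,1]>90)
    for st,c,l in blobs(m,10):
        uv=c+[215,190];print(st.tolist(),uv.round(1),ray('scene',uv,.018).round(3))
cv2.imwrite('pics/s4.png',cv2.resize(b[160:280,180:340],(800,600),interpolation=cv2.INTER_CUBIC))
```

```text
[30, 0, 13, 6, 66] [250.9 192.2] [0.409 0.036 0.018]
[63, 0, 7, 15, 63] [280.3 195.3] [0.459 0.123 0.018]
[0, 10, 29, 22, 267] [229.8 210.1] [ 0.458 -0.058  0.018]
[32, 23, 13, 9, 70] [253.4 217.1] [0.514 0.003 0.018]
[30, 0, 13, 6, 66] [250.9 192.2] [0.409 0.036 0.018]
[63, 0, 7, 15, 63] [280.3 195.3] [0.459 0.123 0.018]
[0, 10, 29, 22, 267] [229.8 210. ] [ 0.458 -0.058  0.018]
[32, 24, 13, 8, 72] [253.3 217.2] [0.514 0.002 0.018]
[30, 0, 13, 6, 66] [250.9 192.2] [0.409 0.036 0.018]
[63, 0, 7, 15, 62] [280.3 195.1] [0.458 0.123 0.018]
[0, 10, 29, 22, 268] [229.8 210.1] [ 0.458 -0.058  0.018]
[32, 24, 13, 8, 71] [253.1 217.2] [0.514 0.002 0.018]
[30, 0, 13, 6, 66] [250.9 192.2] [0.409 0.036 0.018]
[63, 0, 7, 15, 63] [280.3 195.3] [0.459 0.123 0.018]
[0, 10, 29, 22, 268] [229.8 210. ] [ 0.458 -0.058  0.018]
[32, 24, 13, 8, 72] [253.3 217.3] [0.514 0.002 0.018]
```

View pics/s4.png

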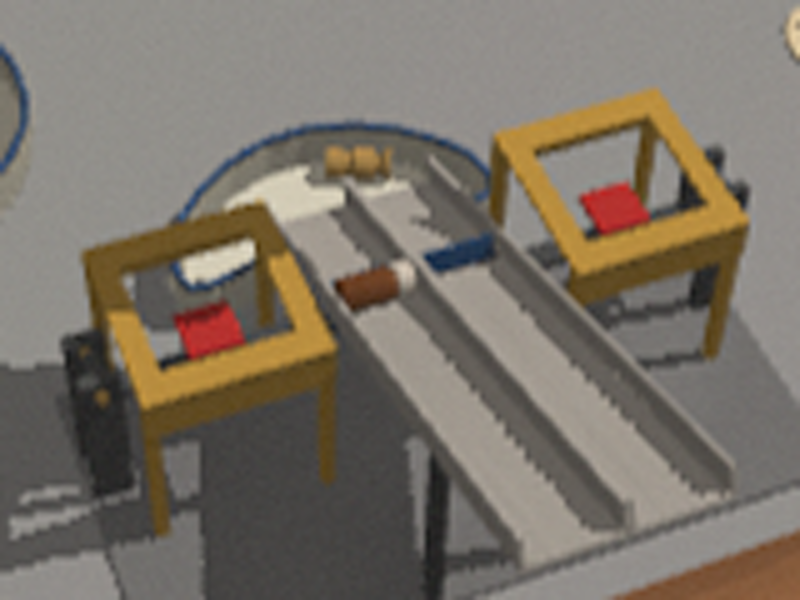

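The stopcock is at rest in the dish (its pixel position is constant over four frames), the vial is waiting, both levers are up and the hand is clear.

```bash
python3 -c "
from workcell import *
print(hand_in())"
```

```text
the job is handed in; nothing more can be done
None
```

Job handed in at about 8 s of the 35 s allowed: I pressed only the left lever, the stopcock rolled into the kidney dish and lies still, the vial is still at its gate, both levers are back up and the hand is clear; the hand-in returned no verdict.

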